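Lock the well plate under a push-latch cover

TASK

On the plate warmer, press down on the near edge of the cover and let go so that it pops open, then push the steel post of the plate lock fully across to the left into its keeper, and press the cover shut again until it latches and stays closed by itself. Nothing needs to be gripped or lifted: leave the well plate lying in its place, and the tube rack, the dish and the bottle where they stand.

Things in the scene. Friction and masses are not known exactly. Their poses are not given: they have to be found in the camera images.
- warmer: White bench-top plate warmer, fixed, 200 x 200 mm, rim top 85 mm high, grey cover above. Origin: centre of its underside; x from its near side (dark display) to its far side (hinge), y to its left, z up; yaw within 0.35 rad. Its bay is 148 mm (x) by 176 mm (y), ringed by a 12 mm rim: inner face of the near rim at x = -88 mm, of the side rims at y = -88 and +88 mm.
- bay_deck (a point): Point on the bay's deck (its floor) under the cover, 60 mm above the bench, at the middle of the lock strip: x = -66, y = 0 mm in the warmer. With the cover fully open this strip is free from above.
- cover (a joint): Cover angle, rad: 0 latched shut, 1.3 fully open (stays), -0.045 pressed to the firm stop. Push-push latch: from 0, press the near edge down 4 to 7 mm and let go: a spring swings it open in about 1 s, near edge going up and away from the robot, so withdraw to the near side. Pressed past 0 to the stop and let go, it latches at 0; let go earlier, it reopens. Takes 2 to 4 N at the near edge.
- cover_press (a point): Point to press: on the cover's top face, mid-width, 15 mm in from its near edge, 150 mm from the hinge axis. Moves with the cover; x towards the hinge, z out of the top face. Cover: plate 160 mm (x) by 196 mm (y), 8 mm thick; latched, its top is 101 mm above the bench, its underside 8 mm above the rim. A latch tongue 26 mm wide hangs 36 mm under its near edge.
- cover_hinge (a point): Middle of the cover's hinge axis, which runs along the warmer's y: 65 mm to the far side of the warmer's origin, 93 mm above the bench. The cover's underside lies in the plane through this axis. Open, the cover stands steeply (near edge about 160 mm above this axis and 44 mm to the near side of it): to shut it, put the fingertips behind its raised edge, on its outer (top) face, and swing it over towards the near side and down; pressing straight down on the raised edge binds.
- lock_slide (a joint): Travel of the plate lock along the warmer's +y (to the left), m: starts 0 to 0.008, 0.034 = fully home in the keeper. Friction about 1.2 N; it stays where it is left.
- lock_post (a point): Centre of the top of the lock's upright steel post: 14 mm diameter, 18 mm tall on a flat bar (12 x 52 x 4 mm), its top 83 mm above the bench. It stands at x = -66 mm in the warmer, in front of the well plate, starting about 4 to 12 mm right of the middle; the bay is free for 60 mm to its right. The keeper, a dark steel block 14 x 16 x 12 mm, stands at the left end of its way.
- well_plate: Loose pale plastic 24-well plate, 85 x 127 x 14 mm, lying on the deck of the bay between low ridges. Origin at the centre of its underside. To be left in its place.
- tube_rack: Loose blue tube rack, 75 x 140 x 45 mm, standing to the right of the warmer. Origin at the centre of its underside. To be left alone.
- petri_dish: Loose round covered dish, 94 mm in diameter, 15 mm high, on the left of the warmer. Origin at the centre of its underside. To be left alone.
- reagent_bottle: Loose bottle, 60 mm in diameter, 115 mm high, on the left of the warmer. Origin at the centre of its underside. To be left alone.

How it is judged:
By the outcome, as a careful person would: the job done as asked, in the order asked, and still so for the second after the job is handed in, with the robot touching nothing.
It also fails if it takes over 58 s, if anything falls off the work surface, if the arm or the gripper's body presses on something with over 40 N, if the wrist force passes 120 N, or if a joint passes its speed limit or range.

ROBOT

A 6-joint arm with a two-finger parallel gripper is mounted at the origin on the work surface. World frame = base frame: x ahead of the robot, y to its left, z up, the work surface at z = 0. Lengths are in m, angles in rad, forces in N, time in s.
With the tool pointing down it reaches from about 0.35 to 0.975 m from the base axis. Payload 4.9 kg.
Tool frame: the origin (TCP) lies at the very end of the fingers, on their centre line; the grasp point (between the pads) lies 19 mm behind it; x points along the fingers, z is the direction in which the jaws open and shut, and the axes are right-handed (so a half turn about x gives the same grasp; the last joint's range is limited). The gripper opens to 85 mm and grips with 20 to 120 N. Pads are 22 mm wide; open, the fingers measure 114 mm over their backs; the gripper's body (76 mm by 85 mm) begins 54 mm behind the grasp point. The pads swing forward as they close: fully open they stand 13 mm farther back than shut.
Start: joints at [1.092, 0.053, 1.613, -0, 1.476, -0.119], TCP at [0.22, 0.585, 0.231] pointing down, gripper open.
Joint ranges: [-3.01, 3.01], [-1.01, 2.22], [0.06, 2.58], [-1.02, 4.17], [0.09, 2.62], [-3.14, 3.14]. Speed limits (rad/s): [2.57, 2.57, 3.14, 3.14, 3.14, 3.14].

INTERFACE

Orientations are given as a rotation vector (axis times angle).
In Python, from station import ctrl, imaging gives the robot as it stands. The module is installed in compiled form; this text tells all that it offers.
- The arm moves only by the shell command python3 -m jog 'ROWS' [FORCE]. ROWS is JSON, a list that holds one entry, the list of rows, each a list of 5 numbers: the shift along the tool's x, y, z in m, then the turn about the tool's x in rad, then the closure, from -1 (fully open) to 1 (shut). A call has 1 to 12 rows; each row is the pose to reach, as a shift and turn from the pose measured when the call began, along the tool's axes at that moment; what a row does not reach only later rows make up. A row lasts 1/10 s, in which the tool goes at most 50 mm and 8.59 degrees, less where a joint would pass 70% of its speed; a pose out of reach is approached as far as the arm can. A call with a gripper value outside its range is refused whole. The fingers move at their own pace and stop on an object; FORCE is the grip in N (left out, the last holds). Time passes only in rows, so rows that repeat a pose let the fingers close. It gives the time, the measured TCP pose, the force and the opening at its end, in the units of the state.
- ctrl.get_obs(): the state, without advancing time (a new reading comes with each control period).
- imaging.get_image(name): name is "scene" or "top"; returns a dict with "color" (420x560x3 uint8, red, green, blue), "intrinsics" (3x3 intrinsics, pixels), "R" (3x3) and "t" (3): a world point X has camera coordinates R X + t. Camera axes: x right, y down, z forward; pixel columns grow to the right and rows downward; lengths in m; the calibration is good to about 2 mm. A picture is of the moment at which its call begins. There is no depth.
- ctrl.finish_job(): hands the job in, once; it reports no verdict.
The state is a dict: "t": time; "q": joint angles; "dq": joint speeds; "effort": joint torques, N m; "tool_pos": TCP position; "tool_rot": TCP orientation; "contact_force": force on the tool from outside, world axes, zero at the start; "wrist_torque": the same for the moment, N m; "opening": finger opening in m.
Only numpy, scipy, OpenCV 4.12 (cv2) and the standard library are available. Lean on these libraries where they do the work, as an engineer would, in place of code of your own. Each camera call takes 0.05 s, during which the arm holds its last target.

## Working session

There is one attempt and no reset: what is moved stays moved. The work goes in short steps, Python scripts to look and compute and a shell command to move; the robot and the scene stay as the last step left them, time stands still between calls to the robot, and variables do not carry over. Pictures are saved under pics/ and viewed, and the job is handed in when it is done.

```bash
mkdir -p pics; python3 - <<'E'
from station import ctrl, imaging
import cv2,numpy as np
for n in ("scene","top"):
    d=imaging.get_image(n); cv2.imwrite(f"pics/{n}0.png",d["color"][:,:,::-1])
    np.savez(f"{n}_cal.npz",K=d["intrinsics"],R=d["R"],t=d["t"])
    print(n,d["intrinsics"],d["R"],d["t"])
o=ctrl.get_obs()
for k in o: print(k,np.round(o[k],3))
E
```

```text
scene [[389.18131354   0.         276.81714966]
 [  0.         389.18131354 213.90964016]
 [  0.           0.           1.        ]] [[ 0.22940566  0.9732568   0.01201006]
 [ 0.5746127  -0.12546148 -0.80875191]
 [-0.7856165   0.1924334  -0.5880273 ]] [-0.16251127 -0.28326945  1.24539422]
top [[489.69046514   0.         290.89607201]
 [  0.         489.69046514 211.45365611]
 [  0.           0.           1.        ]] [[-0.0055161  -0.9996798  -0.02469553]
 [-0.99416881  0.00814198 -0.10752717]
 [ 0.10769381  0.0239584  -0.99389539]] [0.0605131  0.62677177 1.13639076]
t 0.1
q [ 1.092  0.053  1.614 -0.     1.476 -0.119]
dq [-0.    -0.001 -0.001 -0.001 -0.    -0.   ]
effort [-0.0000e+00 -3.9491e+01 -3.7136e+01 -0.0000e+00  4.0000e-03  0.0000e+00]
tool_pos [0.22  0.584 0.23 ]
tool_rot [-0.941  1.36   0.94 ]
contact_force [ 0.419 -0.207 -0.445]
wrist_torque [-0.006  0.011 -0.027]
opening 0.085
```

View pics/scene0.png

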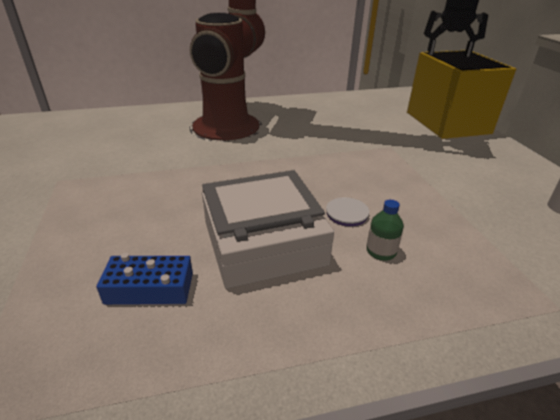

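View pics/top0.png

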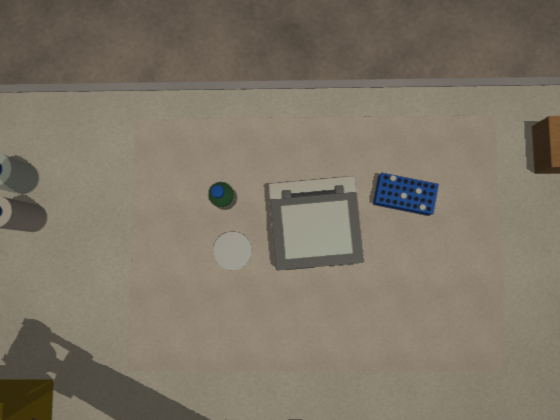

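The scene view looks back at the robot. In the top view (x up, y left) the cover is at about (317,230), its hinge edge is on the upper side and its near edge is around row 267. Next I'll measure the cover outline.

```bash
cat > h.py <<'E'
import numpy as np,cv2
from station import ctrl,imaging
def cal(n):
    d=np.load(f"{n}_cal.npz"); return d["K"],d["R"],d["t"]
def ray(n,uv,z):
    K,R,t=cal(n); c=-R.T@t; v=R.T@np.linalg.inv(K)@np.array([uv[0],uv[1],1.]); return c+v*(z-c[2])/v[2]
def proj(n,X):
    K,R,t=cal(n); p=K@(R@np.asarray(X)+t); return p[:2]/p[2]
def snap(n,f,crop=None,s=1):
    im=imaging.get_image(n)["color"][:,:,::-1].copy()
    if crop: x0,y0,x1,y1=crop; o=im[y0:y1,x0:x1]
    else: o=im
    cv2.imwrite(f"pics/{f}.png",cv2.resize(o,None,fx=s,fy=s,interpolation=cv2.INTER_CUBIC)); return im
E
python3 - <<'E'
from h import *
im=cv2.imread("pics/top0.png"); c=im[165:285,250:380]
cv2.imwrite("pics/crop.png",cv2.resize(c,None,fx=5,fy=5,interpolation=cv2.INTER_CUBIC))
for n in ("top","scene"):
    im=cv2.imread(f"pics/{n}0.png").astype(int)
    g=im.max(2); sat=im.max(2)-im.min(2)
    print(n, [im[y,x] for x,y in ([(275,230),(300,265),(355,240),(320,230),(310,185),(260,240)] if n=="top" else [(214,195),(300,180),(260,225)])])
E
```

```text
top [array([77, 84, 86]), array([80, 86, 89]), array([81, 86, 89]), array([141, 157, 156]), array([136, 151, 156]), array([116, 133, 144])]
scene [array([76, 80, 87]), array([77, 80, 87]), array([56, 57, 62])]
```

View pics/crop.png

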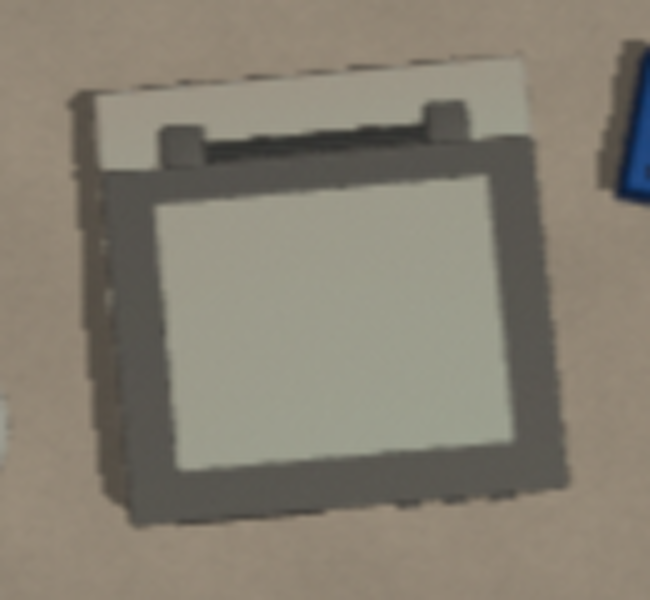

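The cover corners in the crop are (104,172), (532,135), (569,487) and (133,525). I'll cast them onto z=0.101.

```bash
python3 - <<'E'
from h import *
f=lambda x,y:(250+(x+.5)/5-.5,165+(y+.5)/5-.5)
HL,HR,NR,NL=[ray("top",f(*p),.101) for p in [(104,172),(532,135),(569,487),(133,525)]]
for p in (HL,HR,NR,NL): print(np.round(p,4))
print("widths",[np.linalg.norm(a-b) for a,b in((HL,HR),(NL,NR),(HL,NL),(HR,NR))])
yv=((HL-HR)+(NL-NR))[:2]; xv=((HL-NL)+(HR-NR))[:2]
print("yaw",np.arctan2(-yv[0],yv[1]),np.arctan2(xv[1],xv[0]))
# cover centre: hinge end at x=65?? near edge at -100 => centre x=-20
c=(HL+HR+NR+NL)/4; yaw=np.arctan2(xv[1],xv[0])*.5+.5*np.arctan2(-yv[0],yv[1])
R=np.array([[np.cos(yaw),-np.sin(yaw)],[np.sin(yaw),np.cos(yaw)]])
o=c[:2]-R@[-20e-3,0]; print("center",c,"origin",o)
# check: scene projection
for n,p in {"NL":[-.1,.098,.101],"NR":[-.1,-.098,.101],"HL":[.06,.098,.101],"boxFL":[.1,.1,.085],"boxFR":[.1,-.1,.085],"botFL":[.1,.1,0],"botFR":[.1,-.1,0]}.items():
    X=np.r_[o+R@p[:2],p[2]]; print(n,proj("top",X),proj("scene",X))
q=ctrl.get_obs(); from scipy.spatial.transform import Rotation as Ro
print(Ro.from_rotvec(q["tool_rot"]).as_matrix().round(3))
E
```

```text
[0.6487 0.1009 0.101 ]
[ 0.6638 -0.0926  0.101 ]
[ 0.5057 -0.1059  0.101 ]
[0.49   0.0881 0.101 ]
widths [np.float64(0.19407028932801693), np.float64(0.19460550523275144), np.float64(0.15926117794777203), np.float64(0.15869462924292002)]
yaw 0.07955062285115429 0.0820005094310586
center [ 0.57704879 -0.00238999  0.101     ] origin [ 0.59698358 -0.00077624]
NL [275.8630582 269.8508463] [294.61335924 168.80138907]
NR [363.69415015 262.2173163 ] [201.33251869 182.87811944]
HL [270.00932558 198.92477089] [325.24481934 211.18937094]
boxFL [268.19691508 182.78690855] [334.80646264 231.34323367]
boxFR [354.79581962 175.02367257] [220.8508297  254.15164978]
botFL [270.62502835 188.47268685] [330.26068861 267.04263448]
botFR [351.18413212 181.26571605] [224.41184919 290.86303332]
[[-0.001 -0.936  0.352]
 [-0.002  0.352  0.936]
 [-1.     0.    -0.002]]
```

```bash
python3 - <<'E'
from h import *
im=cv2.imread("pics/scene0.png"); c=im[155:300,190:345].copy()
c=cv2.resize(c,None,fx=4,fy=4,interpolation=cv2.INTER_CUBIC)
for u,v in [(294.6,168.8),(201.3,182.9),(325.2,211.2),(334.8,231.3),(220.85,254.15),(330.3,267),(224.4,290.9)]:
    cv2.circle(c,(int((u-190)*4),int((v-155)*4)),3,(0,0,255),-1)
cv2.imwrite("pics/crop2.png",c)
E
```

```text
(no output)
```

View pics/crop2.png

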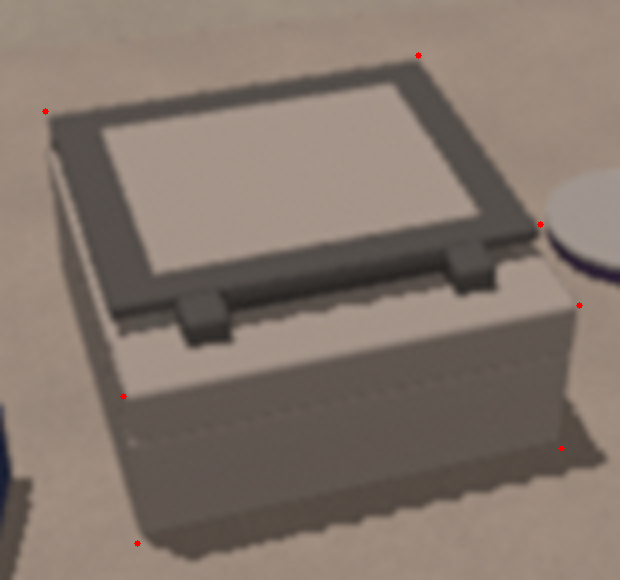

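```bash
cat >> h.py <<'E'
from scipy.spatial.transform import Rotation as Ro
O=np.array([.598,-.001]); YAW=.081
W=np.array([[np.cos(YAW),-np.sin(YAW)],[np.sin(YAW),np.cos(YAW)]])
def state():
    o=ctrl.get_obs(); p=np.array(o["tool_pos"]); M=Ro.from_rotvec(o["tool_rot"]).as_matrix()
    w=W.T@(p[:2]-O); z=M[:2,2]; a=np.arctan2(z[1],z[0])-(np.pi/2+YAW)
    print("t",round(float(o["t"]),2),"warmer-frame tcp mm",np.round(1000*np.r_[w,p[2]],1),"jaw yaw err",round(a,3),"F",np.round(o["contact_force"],2),"op",round(float(o["opening"]),4),"q",np.round(o["q"],2))
    return p,M,a
def to(*pts):
    p,M,a=state()
    for x,y,z in pts:
        X=np.r_[O+W@np.array([x,y])/1e3,z/1e3]; print((x,y,z),"-> shift",np.round(M.T@(X-p),4),"turn",round(a,3))
E
python3 - <<'E'
from h import *
to((-85,0,230),(-85,0,150))
print(ray("top",(220,190),.115),ray("top",(232,250),.015))
E
```

```text
t 0.1 warmer-frame tcp mm [-329.6  614.1  230.2] jaw yaw err -0.441 F [ 0.42 -0.21 -0.44] op 0.0853 q [ 1.09  0.05  1.61 -0.    1.48 -0.12]
(-85, 0, 230) -> shift [ 0.0009 -0.4833 -0.4511] turn -0.441
(-85, 0, 150) -> shift [ 0.0809 -0.4833 -0.4509] turn -0.441
[0.66819324 0.2131891  0.115     ] [0.53670949 0.19965609 0.015     ]
```

```bash
python3 -m jog '[[[0,-0.483,-0.451,-0.44,1],[0,-0.483,-0.451,-0.44,1],[0,-0.483,-0.451,-0.44,1],[0,-0.483,-0.451,-0.44,1],[0,-0.483,-0.451,-0.44,1],[0,-0.483,-0.451,-0.44,1],[0,-0.483,-0.451,-0.44,1],[0,-0.483,-0.451,-0.44,1],[0,-0.483,-0.451,-0.44,1],[0,-0.483,-0.451,-0.44,1],[0,-0.483,-0.451,-0.44,1],[0,-0.483,-0.451,-0.44,1]]]' 40; python3 - <<'E'
from h import *
to((-90,0,150),(-90,0,103))
E
```

```text
t: 1.3
tool_pos: [0.4851, 0.0474, 0.2307]
tool_rot: [-1.268, 1.172, 1.268]
contact_force: [0.3, 0.1, 0.1]
opening: 0.0001
t 1.3 warmer-frame tcp mm [-108.6   57.4  230.7] jaw yaw err -0.001 F [0.3  0.05 0.1 ] op 0.0001 q [-0.05 -0.29  1.92 -0.    1.5  -1.71]
(-90, 0, 150) -> shift [ 0.0807 -0.0188 -0.0573] turn -0.001
(-90, 0, 103) -> shift [ 0.1277 -0.0188 -0.0572] turn -0.001
```

```bash
python3 -m jog '[[[0.03,-0.019,-0.057,0,1],[0.06,-0.019,-0.057,0,1],[0.09,-0.019,-0.057,0,1],[0.115,-0.019,-0.057,0,1],[0.115,-0.019,-0.057,0,1],[0.115,-0.019,-0.057,0,1]]]'; python3 - <<'E'
from h import *
to((-90,0,101),(-90,0,95.5))
snap("top","t1",(230,150,400,290),4)
snap("scene","s1",(180,60,360,300),2.5)
E
```

```text
t: 1.9
tool_pos: [0.5082, -0.008, 0.1156]
tool_rot: [-1.268, 1.173, 1.269]
contact_force: [0.0, -1.1, 0.3]
opening: -0.0002
t 1.9 warmer-frame tcp mm [-90.1   0.3 115.6] jaw yaw err -0.001 F [ 0.   -1.08  0.35] op -0.0002 q [-0.16 -0.13  1.99 -0.    1.28 -1.81]
(-90, 0, 101) -> shift [ 0.0146 -0.0001 -0.0003] turn -0.001
(-90, 0, 95.5) -> shift [ 0.0201 -0.0001 -0.0003] turn -0.001
```

View pics/s1.png

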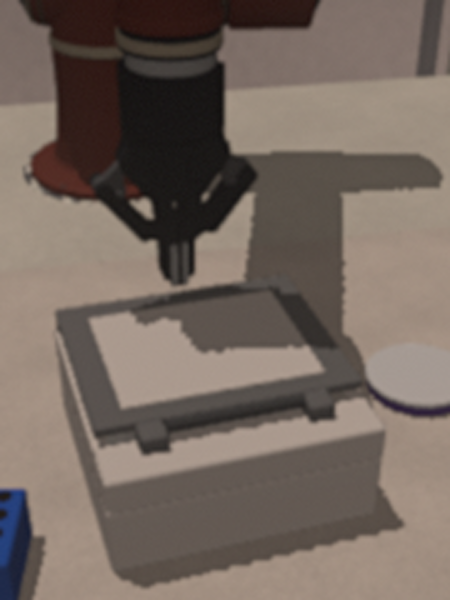

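View pics/t1.png

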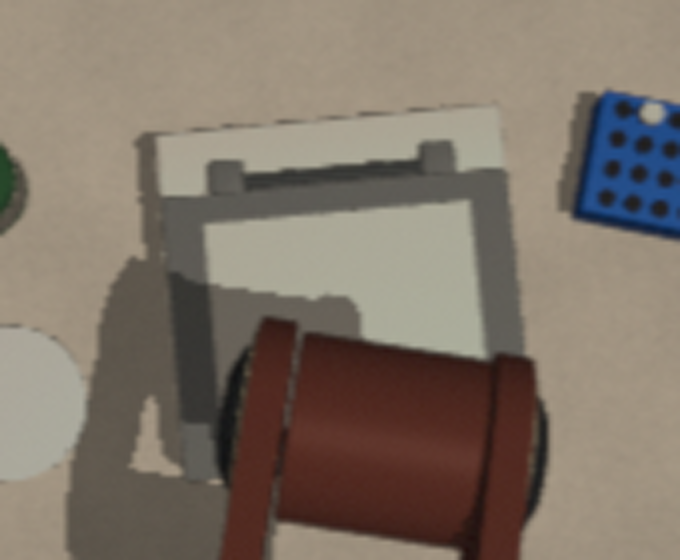

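The closed fingertips are centred over the near edge, at about (178,280) in the scene crop. Pressing now.

```bash
python3 -m jog '[[[0.007,0,0,0,1],[0.013,0,0,0,1],[0.016,0,0,0,1],[0.018,0,0,0,1],[0.02,0,0,0,1],[0.0205,0,0,0,1],[0.0205,0,0,0,1]]]'; python3 - <<'E'
from h import *
to((-90,0,120),(-150,0,130))
E
```

```text
t: 2.7
tool_pos: [0.5095, -0.008, 0.0971]
tool_rot: [-1.27, 1.17, 1.266]
contact_force: [-1.4, 1.6, 1.0]
opening: -0.0002
t 2.7 warmer-frame tcp mm [-88.7   0.2  97.1] jaw yaw err -0.001 F [-1.41  1.6   1.05] op -0.0002 q [-0.16 -0.1   2.   -0.    1.24 -1.81]
(-90, 0, 120) -> shift [-0.0229  0.0012 -0.0002] turn -0.001
(-150, 0, 130) -> shift [-0.033   0.0612 -0.0003] turn -0.001
```

```bash
python3 -m jog '[[[0.002,0,0,0,1],[0.003,0,0,0,1],[0.003,0,0,0,1]]]'
```

```text
t: 3.0
tool_pos: [0.5098, -0.0081, 0.0943]
tool_rot: [-1.271, 1.17, 1.266]
contact_force: [-0.1, -0.4, 2.3]
opening: -0.0002
```

Pressed about 6.7 mm at 2.3 N. Now let go and withdraw to the near side.

```bash
python3 -m jog '[[[-0.015,0.03,0,0,1],[-0.03,0.075,0,0,1],[-0.04,0.1,0,0,1],[-0.04,0.1,0,0,1],[-0.04,0.1,0,0,1],[-0.04,0.1,0,0,1],[-0.04,0.1,0,0,1],[-0.04,0.1,0,0,1],[-0.04,0.1,0,0,1],[-0.04,0.1,0,0,1],[-0.04,0.1,0,0,1]]]'; python3 - <<'E'
from h import *
state()
snap("top","t2",(230,150,400,290),4)
snap("scene","s2",(180,60,360,300),2.5)
E
```

```text
t: 4.1
tool_pos: [0.4101, -0.016, 0.134]
tool_rot: [-1.27, 1.17, 1.266]
contact_force: [0.3, 0.5, -0.1]
opening: -0.0
t 4.1 warmer-frame tcp mm [-188.5    0.3  134. ] jaw yaw err -0.001 F [ 0.3   0.46 -0.13] op -0.0 q [-0.22 -0.43  2.19 -0.    1.37 -1.87]
```

View pics/s2.png

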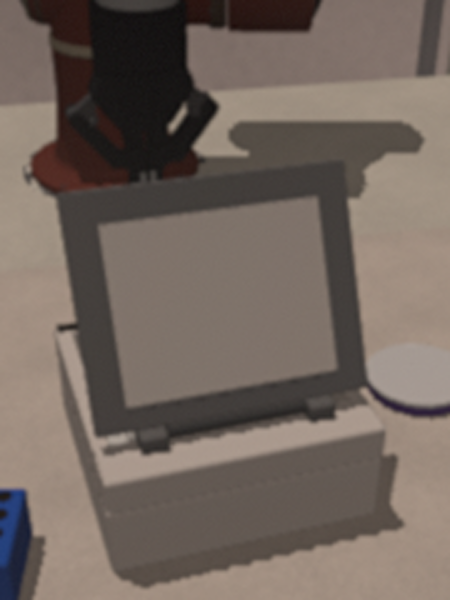

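View pics/t2.png

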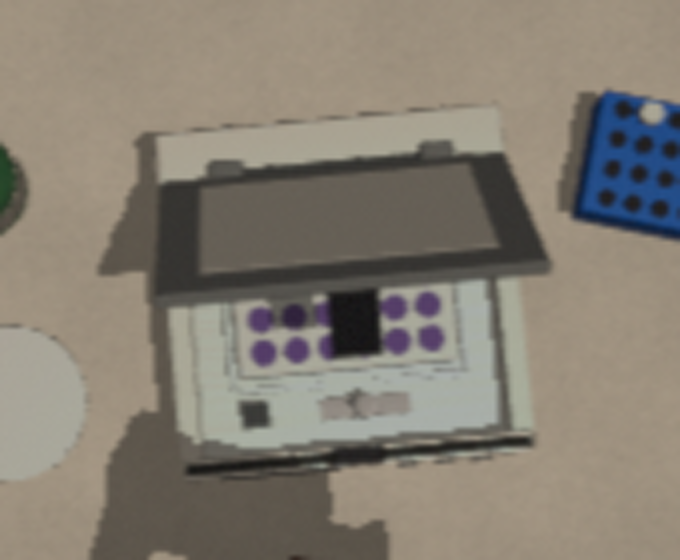

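The cover is open. The lock bar spans about (320–410, 405) in the top crop, and the keeper is at (255,413). Next I'll locate the post.

```bash
python3 - <<'E'
from h import *
im=snap("top","t3",(280,240,345,268),12)
f=lambda x,y:(280+(x+.5)/12-.5,240+(y+.5)/12-.5)
for y in (-12,-4,0): 
  for z in (83,):
    u=proj("top",np.r_[O+W@[-.066,y/1e3],z/1e3]); print(y,(u-[280,240])*12)
E
```

```text
-12 [521.22797841 120.93135501]
-4 [479.04302007 124.62780258]
0 [457.95399589 126.47572362]
```

View pics/t3.png

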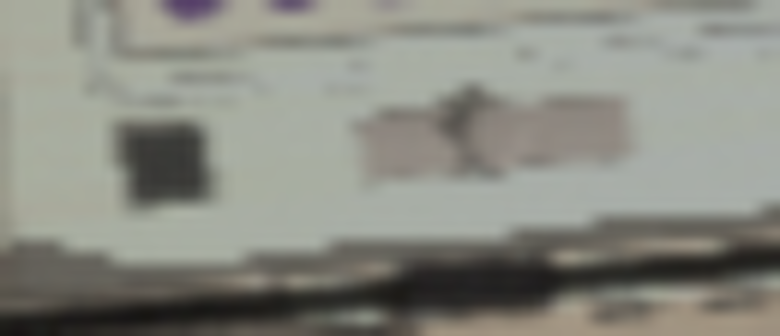

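The post top's left edge is at about column 468 and its centre at about column 505, which puts the post at y of about -9 mm. I'll enter the strip to its right.

```bash
python3 - <<'E'
from h import *
f=lambda x,y:(280+(x+.5)/12-.5,240+(y+.5)/12-.5)
for p,z in [((505,128),.083),((362,145),.064),((630,125),.064),((160,160),.072)]:
    print(p,1000*W.T@(ray("top",f(*p),z)[:2]-O))
to((-70,-46,110),(-70,-46,71))
E
```

```text
(505, 128) [-65.93706147  -7.88558814]
(362, 145) [-66.30828191  19.01998848]
(630, 125) [-66.97245236 -32.60464423]
(160, 160) [-65.99347409  57.83297708]
t 4.25 warmer-frame tcp mm [-188.6    0.3  134.1] jaw yaw err -0.001 F [0.68 0.28 0.85] op -0.0003 q [-0.22 -0.43  2.19 -0.    1.37 -1.87]
(-70, -46, 110) -> shift [ 0.0244 -0.1185 -0.0461] turn -0.001
(-70, -46, 71) -> shift [ 0.0634 -0.1185 -0.046 ] turn -0.001
```

```bash
python3 -m jog '[[[0.005,-0.03,-0.02,0,1],[0.01,-0.06,-0.035,0,1],[0.02,-0.09,-0.046,0,1],[0.024,-0.1185,-0.046,0,1],[0.024,-0.1185,-0.046,0,1],[0.024,-0.1185,-0.046,0,1],[0.024,-0.1185,-0.046,0,1]]]'; python3 - <<'E'
from h import *
to((-70,-46,71))
snap("scene","s4",(180,60,360,300),2.5)
snap("top","t4",(230,150,400,290),4)
E
```

```text
t: 4.95
tool_pos: [0.5312, -0.0523, 0.1105]
tool_rot: [-1.271, 1.17, 1.266]
contact_force: [-1.2, -0.6, -0.1]
opening: -0.0001
t 4.95 warmer-frame tcp mm [-70.7 -45.7 110.5] jaw yaw err -0.001 F [-1.23 -0.6  -0.1 ] op -0.0001 q [-0.24 -0.06  1.93 -0.    1.26 -1.89]
(-70, -46, 71) -> shift [ 0.0395 -0.0007 -0.0002] turn -0.001
```

View pics/t4.png

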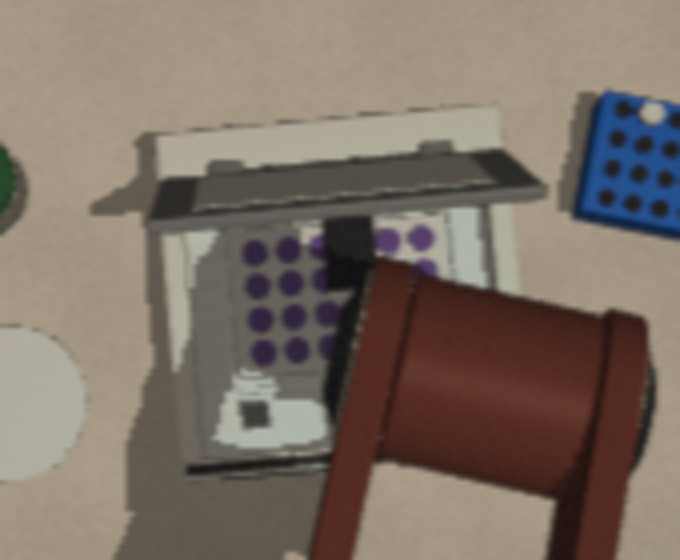

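```bash
python3 -m jog '[[[0.015,0,0,0,1],[0.03,0,0,0,1],[0.0395,0,0,0,1],[0.0395,0,0,0,1],[0.0395,0,0,0,1]]]'; python3 - <<'E'
from h import *
to((-70,-30,71),(-70,0,71),(-70,10,71))
snap("scene","s5",(180,20,360,260),2.5)
E
```

```text
t: 5.55
tool_pos: [0.5309, -0.0523, 0.0706]
tool_rot: [-1.27, 1.17, 1.266]
contact_force: [0.9, 0.1, 0.1]
opening: 0.0003
t 5.55 warmer-frame tcp mm [-71.  -45.7  70.6] jaw yaw err -0.001 F [0.88 0.15 0.07] op 0.0003 q [-0.24 -0.01  1.96 -0.    1.19 -1.89]
(-70, -30, 71) -> shift [-0.0005 -0.001   0.0157] turn -0.001
(-70, 0, 71) -> shift [-0.0005 -0.001   0.0457] turn -0.001
(-70, 10, 71) -> shift [-0.0005 -0.001   0.0557] turn -0.001
```

View pics/s5.png

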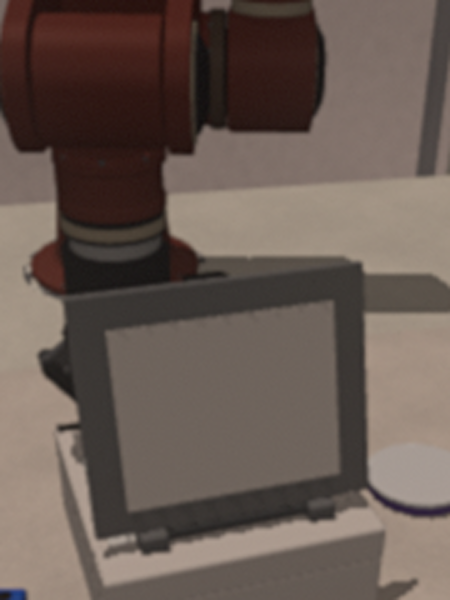

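```bash
python3 -m jog '[[[0,-0.001,0.01,0,1],[0,-0.001,0.018,0,1],[0,-0.001,0.024,0,1],[0,-0.001,0.03,0,1],[0,-0.001,0.035,0,1],[0,-0.001,0.038,0,1],[0,-0.001,0.038,0,1]]]'; python3 - <<'E'
from h import *
state()
E
```

```text
t: 6.3
tool_pos: [0.5295, -0.0139, 0.0714]
tool_rot: [-1.271, 1.169, 1.265]
contact_force: [0.7, -0.7, 0.3]
opening: -0.0002
t 6.3 warmer-frame tcp mm [-69.3  -7.4  71.4] jaw yaw err -0.0 F [ 0.69 -0.7   0.27] op -0.0002 q [-0.17 -0.02  1.97 -0.    1.19 -1.82]
```

```bash
python3 -m jog '[[[0,0,0.003,0,1],[0,0,0.005,0,1],[0,0,0.007,0,1],[0,0,0.007,0,1]]]'; python3 -m jog '[[[0,0,0.002,0,1],[0,0,0.003,0,1],[0,0,0.003,0,1]]]'; python3 - <<'E'
from h import *
state()
im=snap("top","t6",(230,150,400,290),4)
E
```

```text
t: 6.7
tool_pos: [0.5288, -0.0068, 0.0713]
tool_rot: [-1.271, 1.169, 1.266]
contact_force: [1.2, 0.1, 1.7]
opening: -0.0003
t: 7.0
tool_pos: [0.5286, -0.004, 0.0713]
tool_rot: [-1.272, 1.169, 1.265]
contact_force: [1.0, -1.6, 1.7]
opening: -0.0002
t 7.0 warmer-frame tcp mm [-69.4   2.7  71.3] jaw yaw err 0.0 F [ 0.97 -1.6   1.67] op -0.0002 q [-0.15 -0.02  1.97 -0.    1.19 -1.8 ]
```

View pics/t6.png

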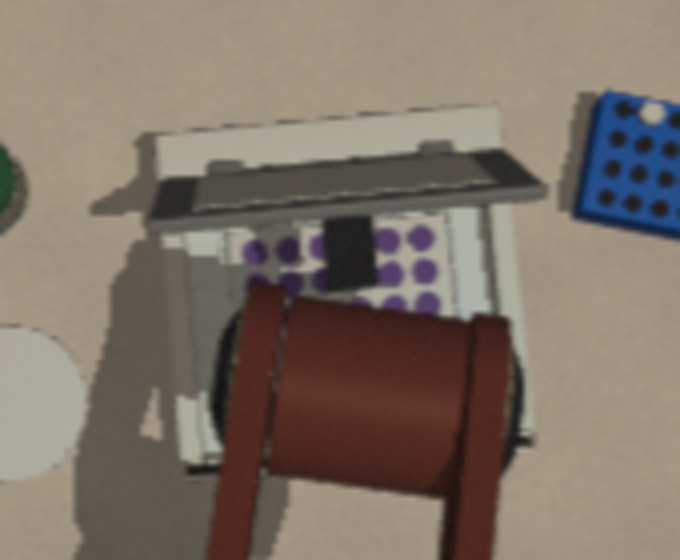

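```bash
python3 -m jog '[[[0,0,0.001,0,1],[0,0,0.002,0,1],[0,0,0.002,0,1]]]'; python3 -m jog '[[[0,0,0.001,0,1],[0,0,0.002,0,1],[0,0,0.002,0,1]]]';python3 -m jog '[[[0,0,0.001,0,1],[0,0,0.002,0,1],[0,0,0.002,0,1]]]'; python3 - <<'E'
from h import *
state()
E
```

```text
t: 7.35
tool_pos: [0.5286, -0.0034, 0.0714]
tool_rot: [-1.274, 1.172, 1.264]
contact_force: [-0.1, -6.7, 0.1]
opening: -0.0005
t: 7.65
tool_pos: [0.5287, -0.0033, 0.0715]
tool_rot: [-1.278, 1.174, 1.262]
contact_force: [2.0, -8.9, 0.8]
opening: 0.0001
t: 7.95
tool_pos: [0.5286, -0.0033, 0.0715]
tool_rot: [-1.281, 1.178, 1.26]
contact_force: [0.9, -10.2, -0.1]
opening: 0.0001
t 7.95 warmer-frame tcp mm [-69.3   3.3  71.5] jaw yaw err 0.001 F [  0.91 -10.24  -0.08] op 0.0001 q [-0.14 -0.02  1.97 -0.01  1.19 -1.79]
```

Firm stop at about 10 N. I'll back off, lift, withdraw to the near side and check.

```bash
python3 -m jog '[[[0,0,-0.01,0,1],[0,0,-0.018,0,1],[-0.02,0,-0.018,0,1],[-0.05,0,-0.018,0,1],[-0.06,0.04,-0.018,0,1],[-0.06,0.08,-0.018,0,1],[-0.06,0.11,-0.018,0,1],[-0.06,0.12,-0.018,0,1]]]'; python3 - <<'E'
from h import *
state()
im=snap("top","t7",(270,200,350,270),9)
E
```

```text
t: 8.75
tool_pos: [0.4078, -0.0299, 0.1306]
tool_rot: [-1.279, 1.178, 1.261]
contact_force: [0.4, 0.5, -0.5]
opening: 0.0003
t 8.75 warmer-frame tcp mm [-191.9  -13.5  130.6] jaw yaw err 0.0 F [ 0.44  0.52 -0.49] op 0.0003 q [-0.25 -0.43  2.2  -0.01  1.36 -1.9 ]
```

View pics/t7.png

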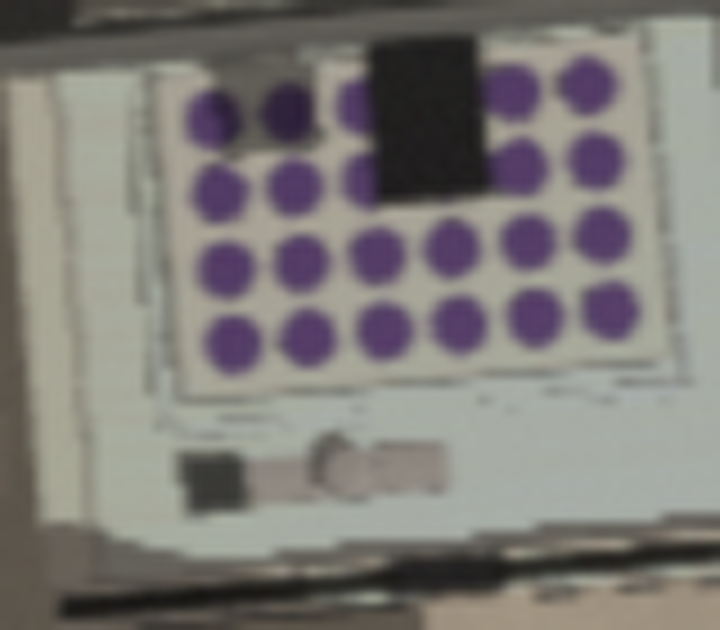

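The bar now sits against the keeper (lock from (185,480) to (448,465) in the crop). It moved about 29 mm, from an estimated slide of about 5 mm to 34 mm, and the plate is undisturbed. Next I go up and over, behind the raised cover.

```bash
python3 -m jog '[[[-0.05,0,0,0,1],[-0.1,0,0.01,0,1],[-0.15,0,0.0135,0,1],[-0.17,-0.02,0.0135,0,1],[-0.17,-0.06,0.0135,0,1],[-0.17,-0.1,0.0135,0,1],[-0.17,-0.14,0.0135,0,1],[-0.17,-0.18,0.0135,0,1],[-0.17,-0.22,0.0135,0,1],[-0.17,-0.252,0.0135,0,1],[-0.17,-0.252,0.0135,0,1],[-0.17,-0.252,0.0135,0,1]]]'; python3 - <<'E'
from h import *
to((60,0,238),(43.6,0,238))
snap("scene","s8",(150,0,360,240),2.5)
snap("top","t8",(230,150,400,290),4)
E
```

```text
t: 10.0
tool_pos: [0.6577, 0.0062, 0.2995]
tool_rot: [-1.278, 1.179, 1.263]
contact_force: [-0.3, -0.0, -0.1]
opening: -0.0001
t 10.0 warmer-frame tcp mm [ 60.1   2.3 299.5] jaw yaw err 0.0 F [-0.33 -0.02 -0.07] op -0.0001 q [-0.1   0.1   1.45 -0.01  1.59 -1.75]
(60, 0, 238) -> shift [ 0.0615  0.     -0.0016] turn 0.0
(43.6, 0, 238) -> shift [ 0.0615  0.0164 -0.0016] turn 0.0
```

View pics/s8.png

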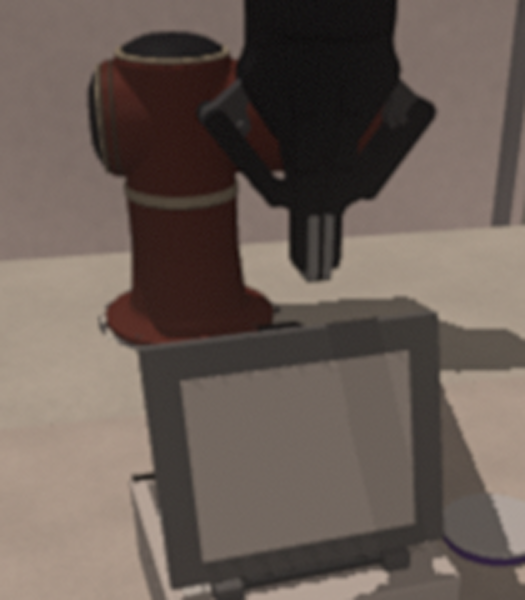

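Clear of the cover, with the fingertips at (318,275) in the crop. Descend behind the raised edge.

```bash
python3 -m jog '[[[0.02,0,-0.0016,0,1],[0.04,0,-0.0016,0,1],[0.06,0,-0.0016,0,1],[0.06,0,-0.0016,0,1],[0.06,0,-0.0016,0,1]]]'; python3 - <<'E'
from h import *
pts=[]
for th in np.arange(1.3,-.01,-.1):
    c,s=np.cos(th),np.sin(th); pts.append((65-150*c+8*s+11,0,93+150*s+8*c))
to(*pts)
snap("scene","s9",(150,0,360,240),2.5)
E
```

```text
t: 10.6
tool_pos: [0.6566, 0.0037, 0.2415]
tool_rot: [-1.279, 1.178, 1.261]
contact_force: [-0.5, 0.1, -0.2]
opening: -0.0001
t 10.6 warmer-frame tcp mm [ 5.870e+01 -1.000e-01  2.415e+02] jaw yaw err -0.0 F [-0.53  0.13 -0.18] op -0.0001 q [-0.1   0.12  1.53 -0.01  1.49 -1.75]
(np.float64(43.58364118964944), 0, np.float64(239.67371844157563)) -> shift [0.0018 0.0152 0.0001] turn -0.0
(np.float64(29.10264951623677), 0, np.float64(235.70472493089733)) -> shift [0.0057 0.0296 0.0001] turn -0.0
(np.float64(15.090240666654857), 0, np.float64(230.3098729806199)) -> shift [0.0111 0.0437 0.0002] turn -0.0
(np.float64(1.6864219982421922), 0, np.float64(223.54306616812957)) -> shift [0.0178 0.0571 0.0003] turn -0.0
(np.float64(-10.974879963579838), 0, np.float64(215.4719161902878)) -> shift [0.0259 0.0697 0.0004] turn -0.0
(np.float64(-22.767157674878682), 0, np.float64(206.17706730970568)) -> shift [0.0352 0.0815 0.0005] turn -0.0
(np.float64(-33.572586594771785), 0, np.float64(195.75139058392952)) -> shift [0.0456 0.0924 0.0006] turn -0.0
(np.float64(-43.283202449291515), 0, np.float64(184.29905592853268)) -> shift [0.057  0.1021 0.0008] turn -0.0
(np.float64(-51.80197997472233), 0, np.float64(171.93449128575335)) -> shift [0.0694 0.1106 0.0009] turn -0.0
(np.float64(-59.043802361963586), 0, np.float64(158.78123929832054)) -> shift [0.0825 0.1179 0.0011] turn -0.0
(np.float64(-64.93631171555025), 0, np.float64(144.97072291220567)) -> shift [0.0963 0.1238 0.0013] turn -0.0
(np.float64(-69.42063202982581), 0, np.float64(130.640932241989)) -> shift [0.1107 0.1283 0.0015] turn -0.0
(np.float64(-72.45195745852925), 0, np.float64(115.93504581924827)) -> shift [0.1254 0.1313 0.0016] turn -0.0
(np.float64(-74.00000000000001), 0, np.float64(100.99999999999983)) -> shift [0.1403 0.1329 0.0018] turn -0.0
```

View pics/s9.png

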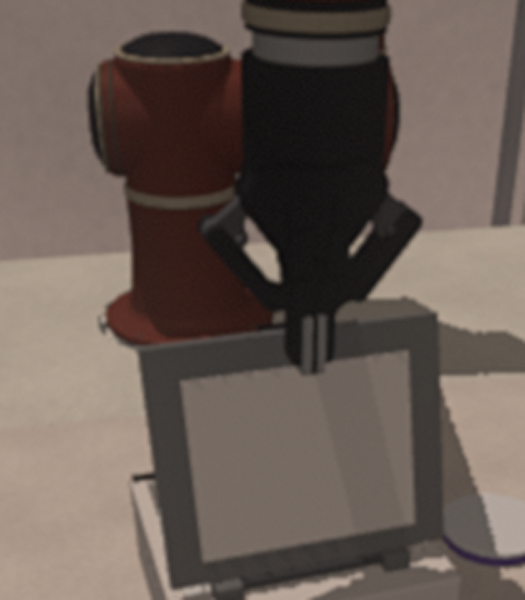

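The fingertips are in front of the outer face, just below the raised edge, at about (312,370). Swing over in two stages.

```bash
python3 -m jog '[[[0.002,0.009,0,0,1],[0.004,0.018,0,0,1],[0.006,0.03,0,0,1],[0.011,0.044,0,0,1],[0.018,0.057,0,0,1],[0.026,0.07,0,0,1],[0.035,0.082,0,0,1],[0.046,0.092,0,0,1],[0.057,0.102,0.001,0,1],[0.057,0.102,0.001,0,1]]]'; python3 - <<'E'
from h import *
to((-51.8,0,172),(-59,0,158.8),(-65,0,145),(-69.4,0,130.6),(-72.5,0,116),(-76,0,103),(-80,0,94))
snap("scene","s10",(150,0,360,240),2.5)
E
```

```text
t: 11.65
tool_pos: [0.5538, -0.0043, 0.1843]
tool_rot: [-1.279, 1.178, 1.261]
contact_force: [0.2, -0.0, 0.6]
opening: 0.0001
t 11.65 warmer-frame tcp mm [-44.3   0.3 184.3] jaw yaw err -0.0 F [ 0.2  -0.05  0.6 ] op 0.0001 q [-0.14 -0.08  1.83 -0.01  1.39 -1.79]
(-51.8, 0, 172) -> shift [ 0.0123  0.0075 -0.0002] turn -0.0
(-59, 0, 158.8) -> shift [0.0255 0.0147 0.    ] turn -0.0
(-65, 0, 145) -> shift [0.0393 0.0208 0.0002] turn -0.0
(-69.4, 0, 130.6) -> shift [0.0537 0.0252 0.0004] turn -0.0
(-72.5, 0, 116) -> shift [0.0682 0.0283 0.0006] turn -0.0
(-76, 0, 103) -> shift [0.0812 0.0318 0.0007] turn -0.0
(-80, 0, 94) -> shift [0.0902 0.0358 0.0008] turn -0.0
```

View pics/s10.png

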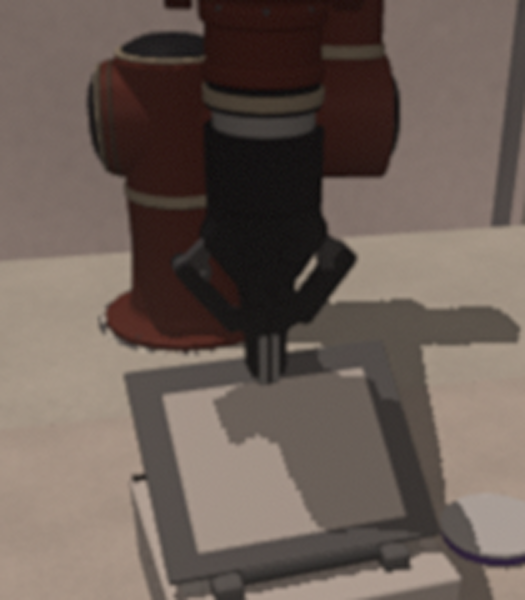

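The cover is following the fingertips. Continue down to the stop.

```bash
python3 -m jog '[[[0.012,0.0075,0,0,1],[0.0255,0.015,0,0,1],[0.039,0.021,0,0,1],[0.054,0.025,0,0,1],[0.068,0.029,0,0,1],[0.078,0.033,0,0,1],[0.085,0.037,0,0,1],[0.09,0.039,0,0,1],[0.092,0.039,0,0,1],[0.092,0.039,0,0,1]]]'; python3 - <<'E'
from h import *
state()
E
```

```text
t: 12.7
tool_pos: [0.516, -0.0086, 0.0938]
tool_rot: [-1.279, 1.178, 1.261]
contact_force: [-2.4, 0.9, 5.5]
opening: -0.0001
t 12.7 warmer-frame tcp mm [-82.3  -0.9  93.8] jaw yaw err -0.0 F [-2.45  0.91  5.49] op -0.0001 q [-0.15 -0.08  1.99 -0.01  1.23 -1.8 ]
```

```bash
python3 -m jog '[[[0.001,0,0,0,1],[0.002,0,0,0,1],[0.002,0,0,0,1],[0.002,0,0,0,1]]]'; python3 -m jog '[[[0.001,0,0,0,1],[0.002,0,0,0,1],[0.002,0,0,0,1],[0.002,0,0,0,1]]]'
```

```text
t: 13.1
tool_pos: [0.5161, -0.0086, 0.0933]
tool_rot: [-1.279, 1.178, 1.262]
contact_force: [-4.0, 1.5, 9.0]
opening: -0.0002
t: 13.5
tool_pos: [0.5161, -0.0086, 0.093]
tool_rot: [-1.278, 1.179, 1.263]
contact_force: [-5.5, 1.9, 9.4]
opening: 0.0003
```

Firm stop reached. Let go, and withdraw upward and to the near side.

```bash
python3 -m jog '[[[-0.01,0,0,0,1],[-0.025,0.01,0,0,1],[-0.04,0.04,0,0,1],[-0.05,0.08,0,0,1],[-0.06,0.11,0,0,1],[-0.06,0.12,0,0,1],[-0.06,0.12,0,0,1],[-0.06,0.12,0,0,1],[-0.06,0.12,0,0,1],[-0.06,0.12,0,0,1],[-0.06,0.12,0,0,1],[-0.06,0.12,0,0,1]]]'; python3 - <<'E'
from h import *
state()
snap("scene","s11",(80,60,420,320),2.2)
snap("top","t11",(200,150,450,290),3)
E
```

```text
t: 14.7
tool_pos: [0.3966, -0.0175, 0.1529]
tool_rot: [-1.278, 1.179, 1.263]
contact_force: [-0.2, -0.5, -0.1]
opening: 0.0003
t 14.7 warmer-frame tcp mm [-2.021e+02 -2.000e-01  1.529e+02] jaw yaw err 0.0 F [-0.25 -0.5  -0.06] op 0.0003 q [-0.22 -0.49  2.2  -0.01  1.42 -1.87]
```

View pics/s11.png

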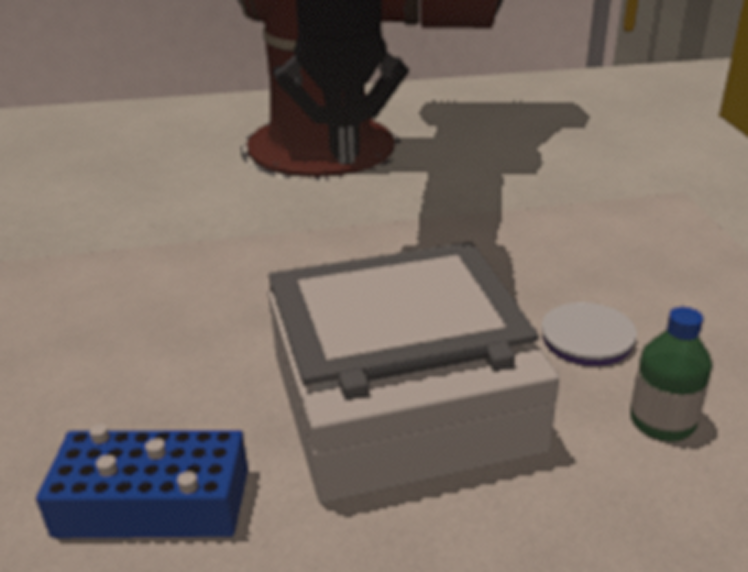

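View pics/t11.png

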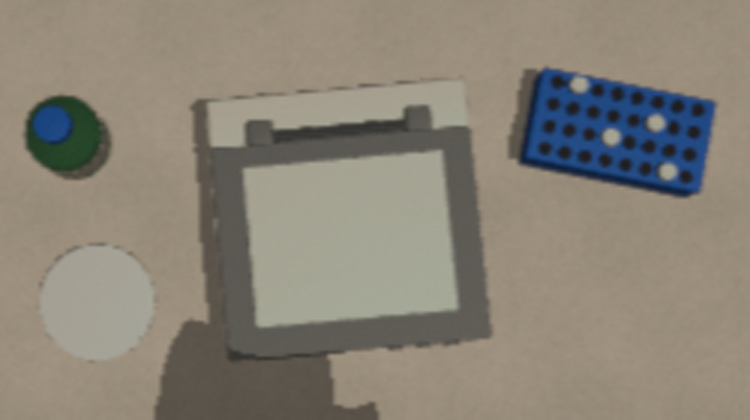

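The cover is shut 1.2 s after release. One numerical comparison with the start picture, then I hand in.

```bash
python3 -m jog '[[[0,0,0,0,1],[0,0,0,0,1],[0,0,0,0,1],[0,0,0,0,1],[0,0,0,0,1]]]'; python3 - <<'E'
from h import *
for n,r in (("scene",(90,185,410,310)),("top",(200,160,450,250))):
    a=cv2.imread(f"pics/{n}0.png"); b=snap(n,n+"_end")
    x0,y0,x1,y1=r; d=cv2.absdiff(a,b).max(2)[y0:y1,x0:x1]
    print(n,(d>25).sum(),np.argwhere(d>25)[:6]+[y0,x0])
state(); print(ctrl.finish_job())
E
```

```text
t: 15.3
tool_pos: [0.3965, -0.0175, 0.1529]
tool_rot: [-1.278, 1.179, 1.263]
contact_force: [-0.7, -0.5, -0.1]
opening: -0.0001
scene 59 [[185 306]
 [185 307]
 [185 308]
 [185 309]
 [185 310]
 [185 311]]
top 0 []
t 15.4 warmer-frame tcp mm [-2.022e+02 -2.000e-01  1.529e+02] jaw yaw err 0.0 F [-1.34  0.07  0.88] op -0.0001 q [-0.22 -0.49  2.2  -0.01  1.42 -1.87]
the job is handed in; nothing more can be done
None
```

The job is done and handed in at 15.4 s, in the order asked:

1. **Open:** I pressed the cover's near edge down about 7 mm and let go, and it popped open.
2. **Lock:** I pushed the post left to a firm stop at about 10 N. The picture then showed the bar against the keeper. It had moved about 29 mm, which puts the slide at about 34 mm if it started near 5 mm (estimated from where the post stood).
3. **Shut:** I swung the cover over from behind and pressed it to its stop at about 9 N. It stayed closed for nearly 2 s after I let go.

**Last checks:** the robot stood clear of the warmer, with only noise-level forces. Compared with the start pictures, the area with the warmer, rack, dish and bottle showed no change in the top view. That check left out the cover's near strip, which the arm's shadow covers, though I saw it shut in both views. The scene view had 59 changed pixels; the first few lie where the arm's shadow falls beside the cover, and I did not check the rest. The well plate looked in place before the cover was shut and could not be seen afterwards. No check failed.

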